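# Shut and latch the tilt-out desk bin

### The arm

A 6-joint arm with a two-finger parallel gripper is mounted at the origin on the work surface. World frame = base frame: x ahead of the robot, y to its left, z up, the work surface at z = 0. Lengths are in mm, angles in rad, forces in N, time in s.
With the tool pointing down it reaches from about 400 to 925 mm from the base axis. Payload 12.5 kg.
Tool frame: the origin (TCP) lies at the very end of the fingers, on their centre line; the grasp point (between the pads) lies 19 mm behind it; x points along the fingers, y is the direction in which the jaws open and shut, and the axes are right-handed (so a half turn about x gives the same grasp; the last joint's range is limited). The gripper opens to 95 mm and grips with 3 to 60 N. Pads are 20 mm wide; open, the fingers measure 119 mm over their backs; the gripper's body (75 mm by 180 mm) begins 59 mm behind the grasp point.
Start: joints at [1.018, 0.491, 1.559, -0, 1.092, -0.106], TCP at [270.038, 563.672, 214.661] pointing down, gripper open.
Joint ranges: [-3.1, 3.1], [-0.84, 2.19], [0.05, 2.79], [-1.13, 4.28], [0.06, 2.93], [-2.69, 2.69]. Speed limits (rad/s): [2.22, 2.22, 2.79, 3.14, 3.14, 3.14].

### API

Orientations are given as [roll, pitch, yaw] about the fixed x, y, z axes, in that order (R = Rz(yaw) Ry(pitch) Rx(roll)).
In Python, from cell import * gives the robot as it stands.
- The arm moves only by the tool step_arm, never from a script. Its argument "steps" is a list of rows, each a list of 4 numbers: the shift along the tool's x, y, z in units of 50 mm (1.0 is 50 mm), then the turn about the tool's x in units of 8 degrees (1.0 is 8 degrees). A call has 1 to 20 rows; each row shifts and turns the commanded pose from where the row before left it, along the tool's axes as they then stand; what a row does not reach is not made up. A row lasts 1/8 s, in which the tool goes at most 62.5 mm and 10.7 degrees, less where a joint would pass 70% of its speed; a pose out of reach is approached as far as the arm can. A call is refused whole if a number of a shift passes 1 or a number of a turn 1, either way. A call with a gripper value outside its range is refused whole. "jaw" is the closure, from 0 (fully open) to 1 (shut), set as the call begins (left out, the last holds). The fingers move at their own pace and stop on an object; the grip force is fixed at half the most. Time passes only in rows, so rows that do not move let the fingers close. It gives the time, the measured TCP pose, the force and the opening at its end, in the units of the state.
- state(): the state, without advancing time (a new reading comes with each control period).
- read_camera(name): name is "side" or "top"; returns the picture (480x640x3 uint8, red, green, blue); there is no depth.
- camera_info(name): a dict with "mtx" (3x3 intrinsics, pixels), "k1" (the pictures are not rectified: a ray, as slopes to the right and down, at radius r is drawn at 1 + k1 r^2 times it, then the intrinsics apply), "eye" and "attitude" of the camera in the world. Camera axes: x right, y down, z forward; pixel columns grow to the right and rows downward; lengths in mm; the calibration is good to about 2 mm. A picture is of the moment at which its call begins. camera_info takes no time and is no camera call.
- job_done(): hands the job in, once; it reports no verdict.
The state is a dict: "t": time; "joints": joint angles; "qvel": joint speeds; "tau": joint torques, N m; "eef_pos": TCP position; "tcp_rot": TCP orientation; "ft_force": force on the tool from outside, world axes, zero at the start; "moment": the same for the moment, N m; "opening": opening from 0.0 (shut) to 1.0 (fully open).
Only numpy, scipy, OpenCV 4.12 (cv2) and the standard library are available. Lean on these libraries where they do the work, as an engineer would, in place of code of your own. Each camera call takes 0.05 s, during which the arm holds its last target.

### The job

The black tilt-out bin under the desk riser has been left hanging open. Lift its latch bar by the red ball knob, swing the bin shut, and ease the bar over the keeper and down until it sits fully on the floor of the notch, so that the bin stays shut when you let go. Do not force the bar against the keeper (a light push of one or two kilograms is plenty), and leave the other things on the desk and riser where they stand.

Things in the scene. Friction and masses are not known exactly. Their poses are not given: they have to be found in the camera images.
- riser: Birch desk riser, fixed on the desk at a varying place and yaw: shelf 220 mm deep, 540 wide, top 150 mm above the desk, front edge at x = 19 mm. Origin on the desk (z = 0) straight below the middle of the bin's hinge line; x points into the riser, away from the robot; y to the robot's left along the shelf's front edge; z up.
- bin (a joint): Black tilt-out bin below the riser's front edge; panel 220 mm wide, top 146 mm above the desk. Hinge: riser's y axis at x = 0, z = 14 mm. Rad: 0 = panel upright, growing as the top tips out to -x; stops at 0.42 (starts there, open) and -0.14. A spring pushes it open: at the ball knob 4 N when open, 5 N when shut. Latched it reads -0.06 to 0.17, as the keeper is screwed.
- bin_hinge (a point): Middle of the bin's hinge line, 14 mm above the desk; the bin swings about it along the riser's y axis.
- latch_pivot (a joint): Latch bar's pivot bolt on the bin's front; with the bin upright at riser y = -85, z = 122 mm, axis along x. Rad: 0 = bar level, growing as the free +y end is lifted; it falls by its weight. A staple limits it to -0.05 (hanging, as at the start) and 0.16. It must exceed 0.09 to pass over the keeper. On the notch floor it reads 0 to 0.015, lying on top of the tongue or ledge 0.05 to 0.07.
- latch_bar: Flat steel latch bar, 0.3 kg (2 to 3 N to lift at the knob), 253 mm long, 20 tall, 8 thick, across the bin's front and carried by it. Origin on the pivot axis, y along the bar to its free end, z up; its middle plane is at x = -12 mm and it reaches from y = -12 to 241 mm. Let go while the spring presses it on the tongue, it can jam half-way down by friction.
- latch_knob (a point): Centre of the red ball knob, 24 mm across, on an 8 mm stem on top of the bar; in the bar's frame at (-12, 140, 50) mm. Bin upright and bar level: riser x = -12, y = 55, z = 172 mm. Pinch it from above, best with the fingers before and behind it, tips up to 10 mm below its centre (the stem leans with the open bin); along the bar it can slip sideways. It can turn between the fingers.
- keeper_angle: Dark steel angle on the riser's front edge carrying the bright steel keeper; origin and axes as the riser. Keeper, 34 mm wide in y, from the front: tongue 6 mm thick; notch 12 mm wide, 12 mm deep, open upward; flat ledge 8 mm, as high as the tongue; back stop 58 mm above the notch floor, higher than the bar lifts. A bar pushed against the back stop must come out 10 mm to be over the notch.
- keeper_mid (a point): Middle of the notch floor (riser -18, 142, 112 mm) if the keeper sat mid-way along its screw slots. In fact it is screwed tight anywhere from 10 mm nearer the robot to 10 mm farther in, along the riser's x axis; this offset is not measured and has to be felt or seen. y and z are as given.
- cactus: Bystander: cactus in a concrete pot, 72 mm across, 115 mm tall, standing on the riser; origin under its centre.
- pen_cup: Bystander: aluminium cup with pens, 72 mm across, 130 mm tall with pens, standing on the riser; origin under its centre.
- coaster_center (a point): Bystander: teal glass coaster, 96 mm across, 8 mm thick, on the desk; its centre.
- mug: Bystander: white mug, 76 mm across, 92 mm tall, on the desk; origin under its centre.
- stylus: Bystander: silver aluminium stylus, 140 mm long, 10 mm thick, lying on the desk; origin under its middle, x along it.
- tray: Bystander: round wooden tray, 198 mm across, 19 mm tall, with three rubber erasers on it, on the desk; origin under its centre.
- eraser_white: Bystander: white eraser 44 x 21 x 13 mm on the tray.
- eraser_pink: Bystander: pink eraser 44 x 21 x 13 mm on the tray.
- eraser_grey: Bystander: grey eraser 44 x 21 x 13 mm on the tray.

How it is judged (in metres and radians):
On the way:
1. the latch bar is lifted above the height of the keeper's tongue while the bin is still tilted out (value of joint latch_pivot above 0.05 rad and value of joint bin above 0.03 rad), for 0.05 s.
At the end, for the whole second after the job is handed in: The bin is shut (its joint below 0.2 rad) and held there by the bar alone, the bar lying on the floor of the notch (its joint between -0.025 and 0.03 rad), both at rest, with the robot clear (value of joint bin below 0.2 rad and value of joint latch_pivot between -0.025 and 0.03 rad and velocity of joint bin between -0.05 and 0.05 rad/s and velocity of joint latch_pivot between -0.05 and 0.05 rad/s); the robot touches nothing.
It fails at once if the latch bar presses on the keeper or its angle with more than 25 N (contact force between latch_bar and keeper_angle above 25 N).
It fails at once if a bystander on the desk or riser is moved by more than 15 mm (distance of any of cactus, pen_cup, coaster_center, mug, stylus, tray, eraser_white, eraser_pink, eraser_grey from where it was at the start of the episode above 0.015 m).
It fails at once if the cactus or the mug is tipped (angle between any of cactus, mug's own z axis and vertical above 0.35 rad).
It also fails if it takes over 58 s, if anything falls off the work surface, if the arm or the gripper's body presses on something with over 40 N, if the wrist force passes 120 N, or if a joint passes its speed limit or range.

## Working session

There is one attempt and no reset: what is moved stays moved. The work goes in short steps, Python scripts to look and compute and a tool call to move; the robot and the scene stay as the last step left them, time stands still between calls to the robot, and variables do not carry over. Pictures are saved under pics/ and viewed, and the job is handed in when it is done.

Besides the shell and the picture viewer there is one more tool, called after ">>>" by a JSON object that holds its "name" and its "arguments", one argument or row to a line. step_arm: Moves the arm, as the interface text tells. Its arguments: {"type":"object","properties":{"steps":{"type":"array","items":{"type":"array","items":{"type":"number"}}},"jaw":{"type":"number"}},"required":["steps"]}

```bash
mkdir -p pics; python3 - <<'E'
from cell import *
import cv2
for n in ("side","top"):
    im=read_camera(n); cv2.imwrite(f"pics/{n}0.png",im[:,:,::-1]); print(n,camera_info(n))
print(state())
E
```

```text
side {'mtx': array([[546.74210665,   0.        , 319.43361369],
       [  0.        , 546.74210665, 241.01870902],
       [  0.        ,   0.        ,   1.        ]]), 'k1': 0.052572441035549526, 'eye': array([ 473.14111574, 1223.61975965, 1128.24907469]), 'attitude': array([-2.26962245, -0.01734354, -3.06711   ])}
top {'mtx': array([[545.48759282,   0.        , 314.33513093],
       [  0.        , 545.48759282, 247.75976497],
       [  0.        ,   0.        ,   1.        ]]), 'k1': -0.02917995238289837, 'eye': array([ 355.82562445,   57.0842407 , 1394.27424613]), 'attitude': array([-3.00231578e+00, -4.94933092e-05, -1.56443071e+00])}
{'t': 0.1, 'joints': array([ 1.01843588e+00,  4.91453803e-01,  1.55938204e+00,  9.76951209e-06,
        1.09170709e+00, -1.05583193e-01]), 'qvel': array([ 0.00053312,  0.00074708, -0.00258007, -0.00177717,  0.00246196,
        0.0009654 ]), 'tau': array([ 1.51825985e-03, -6.13617682e+01, -2.58612227e+01,  6.93912129e-02,
        4.69415775e-02, -6.26137307e-05]), 'eef_pos': array([269.89332171, 563.4847848 , 214.15066803]), 'tcp_rot': array([-1.68549801,  1.56984601, -2.13227977]), 'ft_force': array([-0.03474694,  0.37275202,  1.47497377]), 'moment': array([-0.04468415, -0.0051161 , -0.04441804]), 'opening': 1.0009209846116334}
```

View pics/side0.png

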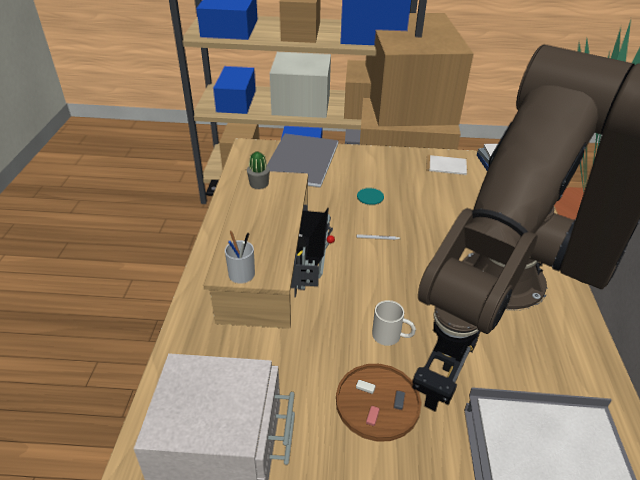

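View pics/top0.png

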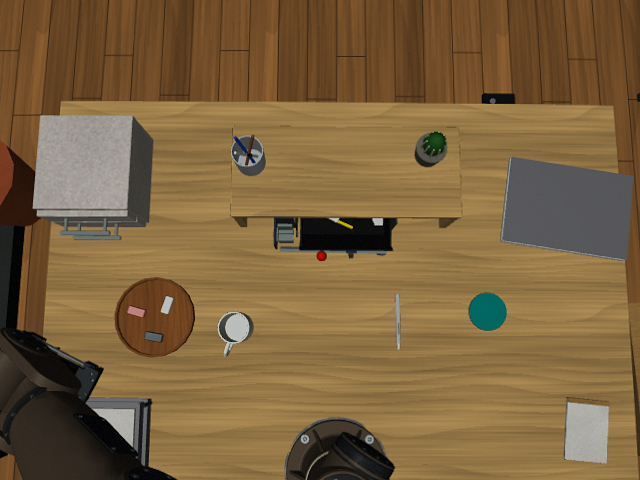

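The top view shows the riser's front edge at about row 216 (columns 231 to 461), the red knob at (321,256), and the keeper near (285,233). In the side view the knob is at (331,239). Next I measure these points.

```bash
cat > h.py <<'E'
from cell import *
import numpy as np, cv2
from scipy.spatial.transform import Rotation as Rn
def ray(n,uv):
    c=camera_info(n);K=c['mtx'];d=np.array([(uv[0]-K[0,2])/K[0,0],(uv[1]-K[1,2])/K[1,1]])
    s=d.copy()
    for _ in range(20): s=d/(1+c['k1']*(s@s))
    return np.array(c['eye']),Rn.from_euler('xyz',c['attitude']).apply([s[0],s[1],1.])
def onz(n,uv,z):
    e,d=ray(n,uv);return e+d*(z-e[2])/d[2]
def proj(n,p):
    c=camera_info(n);v=Rn.from_euler('xyz',c['attitude']).inv().apply(np.array(p)-c['eye'])
    s=v[:2]/v[2];s=s*(1+c['k1']*(s@s));K=c['mtx'];return np.array([K[0,0]*s[0]+K[0,2],K[1,1]*s[1]+K[1,2]])
def tri(a,b):
    (e1,d1),(e2,d2)=ray('side',a),ray('top',b)
    t=np.linalg.lstsq(np.c_[d1,-d2],e2-e1,rcond=None)[0]
    p,q=e1+d1*t[0],e2+d2*t[1];return (p+q)/2,np.linalg.norm(p-q)
def red(im):
    im=im.astype(int);m=((im[...,0]>110)&(im[...,1]<50)&(im[...,2]<50)).astype(np.uint8)
    n,l,s,c=cv2.connectedComponentsWithStats(m);return [(s[i],c[i]) for i in range(1,n) if s[i][4]>15]
E
python3 - <<'E'
from h import *
ims={n:cv2.imread(f"pics/{n}0.png")[:,:,::-1] for n in("side","top")}
for n in ims: print(n,red(ims[n]))
cv2.imwrite("pics/c1.png",cv2.resize(np.ascontiguousarray(ims['top'][205:275,225:405,::-1]),None,fx=4.4,fy=4.4,interpolation=cv2.INTER_CUBIC))
cv2.imwrite("pics/c2.png",cv2.resize(np.ascontiguousarray(ims['side'][190:310,270:370,::-1]),None,fx=5,fy=5,interpolation=cv2.INTER_CUBIC))
# front edge row per column in top: brightness/ saturation profile
t=ims['top'].astype(int)
for u in (240,260,410,430,450): print(u,[tuple(t[v,u]) for v in range(210,222)])
E
```

```text
side [(array([327, 236,   8,   7,  42], dtype=int32), array([330.0952381 , 238.78571429]))]
top [(array([317, 252,   9,   9,  64], dtype=int32), array([320.671875, 255.640625]))]
240 [(np.int64(159), np.int64(128), np.int64(77)), (np.int64(165), np.int64(133), np.int64(81)), (np.int64(170), np.int64(136), np.int64(81)), (np.int64(172), np.int64(138), np.int64(82)), (np.int64(168), np.int64(135), np.int64(81)), (np.int64(172), np.int64(142), np.int64(85)), (np.int64(107), np.int64(87), np.int64(50)), (np.int64(64), np.int64(51), np.int64(29)), (np.int64(67), np.int64(52), np.int64(30)), (np.int64(68), np.int64(52), np.int64(31)), (np.int64(69), np.int64(54), np.int64(32)), (np.int64(65), np.int64(51), np.int64(29))]
260 [(np.int64(157), np.int64(126), np.int64(75)), (np.int64(156), np.int64(124), np.int64(74)), (np.int64(156), np.int64(125), np.int64(75)), (np.int64(154), np.int64(123), np.int64(72)), (np.int64(149), np.int64(118), np.int64(70)), (np.int64(151), np.int64(120), np.int64(71)), (np.int64(89), np.int64(70), np.int64(40)), (np.int64(94), np.int64(74), np.int64(45)), (np.in
[... 1135 characters left out ...]
np.int64(53)), (np.int64(153), np.int64(122), np.int64(72)), (np.int64(152), np.int64(121), np.int64(72)), (np.int64(143), np.int64(113), np.int64(68))]
450 [(np.int64(155), np.int64(124), np.int64(74)), (np.int64(161), np.int64(127), np.int64(77)), (np.int64(163), np.int64(131), np.int64(79)), (np.int64(165), np.int64(133), np.int64(78)), (np.int64(168), np.int64(134), np.int64(81)), (np.int64(167), np.int64(133), np.int64(81)), (np.int64(173), np.int64(141), np.int64(84)), (np.int64(111), np.int64(89), np.int64(52)), (np.int64(65), np.int64(50), np.int64(30)), (np.int64(64), np.int64(51), np.int64(30)), (np.int64(66), np.int64(53), np.int64(30)), (np.int64(68), np.int64(54), np.int64(31))]
```

```bash
sleep 1
```

```text
(no output)
```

View pics/c1.png

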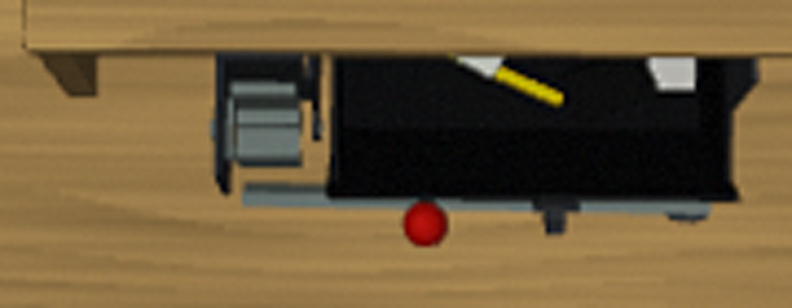

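View pics/c2.png

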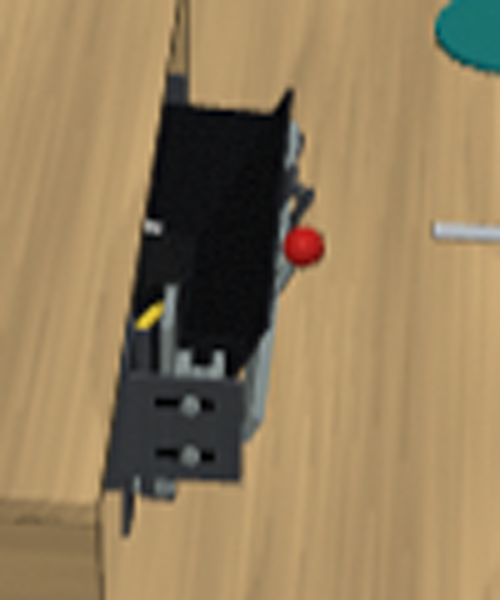

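```bash
python3 - <<'E'
from h import *
print("knob",tri((330.1,238.8),(320.7,255.6)))
A=onz('top',(245,216.1),150);B=onz('top',(440,217.2),150);print(A,B)
yaw=np.arctan2(-(A-B)[0],(A-B)[1]);print('yaw',yaw)
L=onz('top',(231.5,216.5),150);Rr=onz('top',(461,217),150);print(L,Rr,np.linalg.norm(L-Rr))
# side edge: front edge corner near (295,285), far (308,175)
a=onz('side',(291.5,290),150);b=onz('side',(308,175),150);print('side',a,b)
# keeper edges in top crop
f=4.4
for v in (82,98,123,158,166):
    uv=(225+265/f-.4,205+v/f-.4)
    for z in(112,124,170): print(v,z,onz('top',uv,z).round(1),end=' ')
    print()
print([onz('top',(225+u/f,205+140/f),124).round(1) for u in (233,301)])
E
```

```text
knob (array([513.40674374,  43.28708635, 145.31297993]), np.float64(1.3381178419157116))
[603.50465664 219.70626709 150.        ] [ 603.87133605 -233.63187884  150.        ]
yaw 0.0008088428588146499
[602.37322218 251.08617764 150.        ] [ 604.69874288 -282.67561862  150.        ] 533.7668622059944
side [598.44980847 258.40370357 150.        ] [ 604.56187136 -267.17242074  150.        ]
82 112 [594.3 129.  112. ] 82 124 [592.1 128.4 124. ] 82 170 [583.5 125.8 170. ] 
98 112 [585.5 128.9 112. ] 98 124 [583.3 128.2 124. ] 98 170 [575.1 125.7 170. ] 
123 112 [571.7 128.7 112. ] 123 124 [569.7 128.1 124. ] 123 170 [562.  125.5 170. ] 
158 112 [552.5 128.5 112. ] 158 124 [550.7 127.8 124. ] 158 170 [543.6 125.2 170. ] 
166 112 [548.2 128.4 112. ] 166 124 [546.4 127.7 124. ] 166 170 [539.5 125.2 170. ] 
[array([559.4, 144.1, 124. ]), array([559.6, 107.7, 124. ])]
```

```bash
cat >> h.py <<'E'
XO,YO=585.5,-14.5
def knob(b,a):
    h=108+50*np.cos(a)+140*np.sin(a)
    return np.array([XO-12*np.cos(b)-h*np.sin(b),YO-85+140*np.cos(a)-50*np.sin(a),14+h*np.cos(b)-12*np.sin(b)])
E
python3 - <<'E'
from h import *
im=cv2.imread("pics/top0.png")
cv2.imwrite("pics/c3.png",cv2.resize(im[208:256,265:325],None,fx=12,fy=12,interpolation=cv2.INTER_NEAREST))
t=im.astype(int).sum(2)
print(np.c_[np.arange(212,256),t[212:256,280:292:2]])
s=state(); print(Rn.from_euler('xyz',s['tcp_rot']).as_matrix().round(3))
print(knob(.42,-.05),[knob(b,.12).round(1) for b in(.42,.3,.2,.1,0.05)])
E
```

```text
[[212 349 342 346 352 350 351]
 [213 352 350 351 354 354 351]
 [214 346 345 344 345 347 344]
 [215 351 356 352 351 355 358]
 [216 213 220 223 223 226 227]
 [217 140 136 136 135 142 144]
 [218  88  89  84  96  94  91]
 [219  60  60  59  57  60  65]
 [220  56  64  61  57  61  45]
 [221  54  52  58  53  58  54]
 [222  50  45  46  41  47  58]
 [223 146 150 159 154  88  89]
 [224 312 313 307 307 297 307]
 [225 346 346 346 338 341 353]
 [226 230 222 227 227 224 233]
 [227 144 147 142 138 144 148]
 [228 133 129 136 125 130 133]
 [229 168 163 165 165 163 169]
 [230 306 307 306 308 308 302]
 [231 334 333 336 336 332 333]
 [232 340 339 343 338 341 338]
 [233 217 208 216 215 210 181]
 [234 293 298 302 298 293 290]
 [235 328 333 330 333 333 337]
 [236 330 323 331 332 329 331]
 [237 329 329 328 334 333 333]
 [238 331 325 333 331 331 329]
 [239 338 343 338 332 334 332]
 [240 260 265 263 264 265 260]
 [241 151 159 159 158 156 156]
 [242 119 121 121 121 116 123]
 [243 306 304 304 306 309 306]
 [244 337 345 342 345 341 340]
 [245 339 343 346 343 345 336]
 [246 289 252 254 252 249 259]
 [247 254 179 178 177 184 183]
 [248 270 227 231 203 201 198]
 [249 309 308 310 305 304 305]
 [250 318 321 321 320 327 328]
 [251 332 326 330 324 326 320]
 [252 350 356 352 352 354 355]
 [253 368 374 374 376 377 382]
 [254 362 361 370 370 372 368]
 [255 341 337 334 342 341 338]]
[[-0.001  0.432  0.902]
 [-0.001  0.902 -0.432]
 [-1.    -0.001 -0.   ]]
[512.99539487  42.82399492 146.92891122] [array([503.4,  33.5, 168.3]), array([522.5,  33.5, 177.1]), array([539.1,  33.5, 182.5]), array([556.1,  33.5, 186.3]), array([564.8,  33.5, 187.6])]
```

```bash
sleep 1
```

```text
(no output)
```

View pics/c3.png

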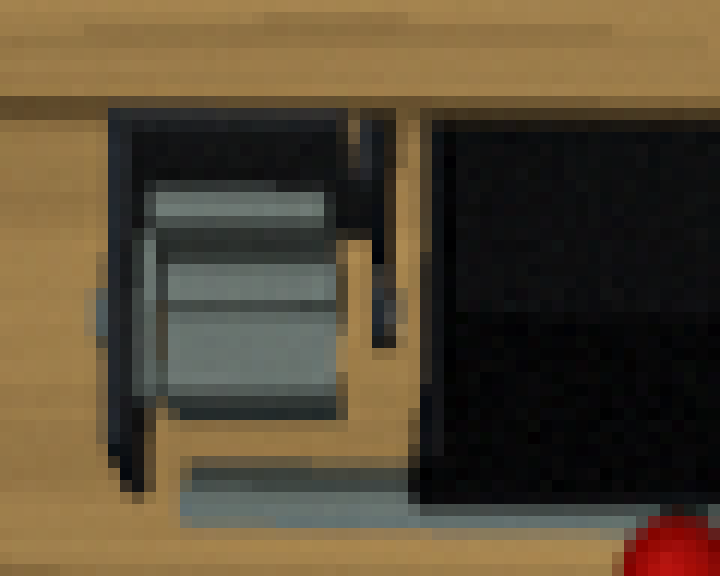

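```bash
python3 - <<'E'
from h import *
for v,o in((240.1,12),(232.6,-6),(229.3,-14)): print(onz('top',(286,v),124)[0]+o)
# stop top front edge z170, +? ; bar position: riser edge
print(onz('top',(286,226.3),170)[0]-14, onz('top',(286,215.9),150)[0]-37)
# bar top surface rows at y, expected bar mid at b=.42
E
```

```text
563.6944765317515
563.6087151195343
563.5133085991831
562.4226923364316 567.5557304468566
```

>>> {"name": "step_arm", "arguments": {
  "steps": [
    [0,0,0,1],
    [0,0,0,1],
    [0,0,0,1],
    [0,0,0,1],
    [0,0,0,1],
    [0,0,0,1],
    [0,0,0,1],
    [0,0,0,1],
    [0,0,0,0.05],
    [0,0,0,0]
  ],
  "jaw": 0.4
}}

```text
t: 1.35
eef_pos: [270.0, 563.6, 214.5]
tcp_rot: [-0.655, 1.571, -2.223]
ft_force: [-1.0, 0.8, -0.2]
opening: 0.598
```

```bash
python3 - <<'E'
from h import *
s=state(); print(s['t'],s['joints'].round(2),s['eef_pos'].round(1),s['opening'],s['ft_force'].round(2));print(Rn.from_euler('xyz',s['tcp_rot']).as_matrix().round(3))
E
```

```text
1.35 [1.02 0.49 1.56 0.   1.09 1.02] [270.  563.6 214.5] 0.5983301122440831 [-0.95  0.78 -0.25]
[[-0.     1.     0.003]
 [-0.     0.003 -1.   ]
 [-1.    -0.     0.   ]]
```

>>> {"name": "step_arm", "arguments": {
  "steps": [
    [0,0.2,0.43,0],
    [0,0.4,0.86,0],
    [0,0.4,0.86,0],
    [0,0.4,0.86,0],
    [0,0.4,0.86,0],
    [0,0.4,0.86,0],
    [0,0.4,0.86,0],
    [0,0.4,0.86,0],
    [0,0.4,0.86,0],
    [0,0.4,0.86,0],
    [0,0.4,0.86,0],
    [0,0.4,0.86,0],
    [0,0.26,0.5,0],
    [0,0,0,0],
    [0,0,0,0]
  ]
}}

```text
t: 3.22
eef_pos: [512.6, 44.7, 214.6]
tcp_rot: [-2.2, 1.57, 2.513]
ft_force: [-0.3, 0.0, 0.1]
opening: 0.599
```

```bash
python3 - <<'E'
from h import *
import cv2
s=state(); print(s['t'],s['joints'].round(2),s['eef_pos'].round(1),s['ft_force'].round(2));print(Rn.from_euler('xyz',s['tcp_rot']).as_matrix().round(3))
im=read_camera('side');cv2.imwrite('pics/s1.png',cv2.resize(np.ascontiguousarray(im[130:310,220:460,::-1]),None,fx=3.2,fy=3.2))
E
```

```text
3.225 [-0.04  0.33  1.83  0.    0.98 -0.04] [512.6  44.7 214.6] [-0.31  0.01  0.14]
[[-0.     1.     0.001]
 [ 0.     0.001 -1.   ]
 [-1.    -0.    -0.   ]]
```

```bash
sleep 1
```

```text
(no output)
```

View pics/s1.png

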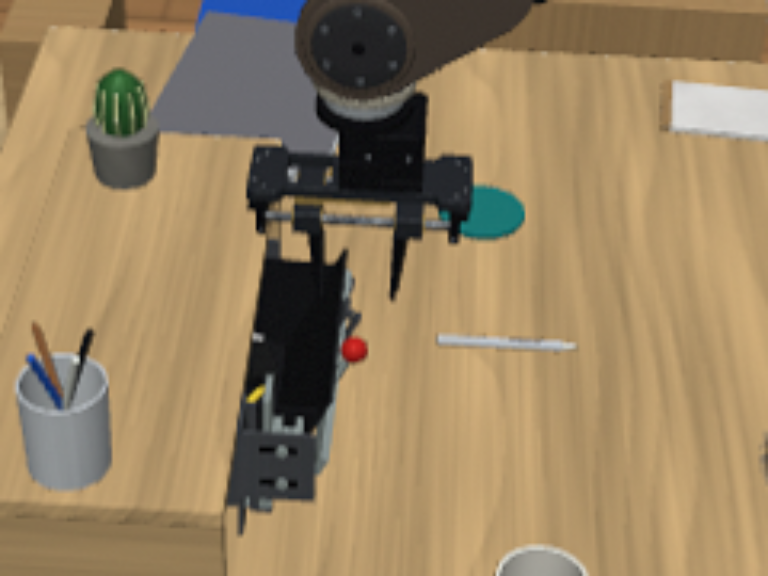

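The fingers are poised before and behind the knob, which shows at crop (354,349). I'll descend 75 mm.

>>> {"name": "step_arm", "arguments": {
  "steps": [
    [0.4,0.01,0.03,0],
    [0.5,0,0,0],
    [0.4,0,0,0],
    [0.2,0,0,0],
    [0,0,0,0]
  ]
}}

```text
t: 3.9
eef_pos: [513.3, 43.2, 139.5]
tcp_rot: [-1.783, 1.57, 2.93]
ft_force: [-0.2, 0.1, -0.5]
opening: 0.603
```

```bash
python3 - <<'E'
from h import *
s=state(); print(s['t'],s['eef_pos'].round(1),s['ft_force'].round(2))
im=read_camera('side');cv2.imwrite('pics/s2.png',cv2.resize(np.ascontiguousarray(im[170:310,260:420,::-1]),None,fx=4,fy=4))
E
```

```text
3.9 [513.3  43.2 139.5] [-0.17  0.07 -0.46]
```

```bash
sleep 1
```

```text
(no output)
```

View pics/s2.png

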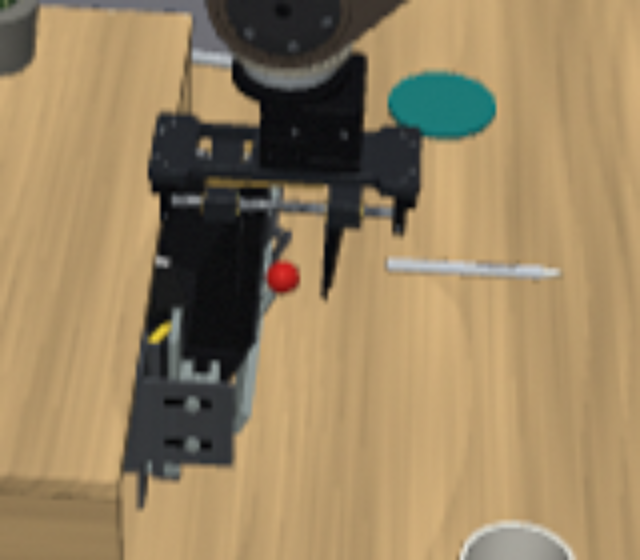

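The knob at crop (283,277) sits between the fingers, with the front finger tip at (324,297). Closing now.

>>> {"name": "step_arm", "arguments": {
  "steps": [
    [0,0,0,0],
    [0,0,0,0],
    [0,0,0,0],
    [0,0,0,0],
    [0,0,0,0],
    [0,0,0,0]
  ],
  "jaw": 1.0
}}

```text
t: 4.7
eef_pos: [512.9, 42.7, 139.7]
tcp_rot: [-1.614, 1.569, 3.099]
ft_force: [-5.4, -0.6, 3.9]
opening: 0.236
```

```bash
python3 - <<'E'
from h import *
s=state(); print(s['t'],s['eef_pos'].round(1),s['ft_force'].round(2),s['opening']*95)
p0=knob(.42,-.05)
for b,a in((.42,.02),(.42,.08),(.42,.13),(.3,.13),(.2,.13),(.1,.13),(.073,.13),(.05,.13),(0.03,.13),(.09,0)): print(b,a,(s['eef_pos']+knob(b,a)-p0).round(1),(knob(b,a)-p0).round(1))
E
```

```text
4.7 [512.9  42.7 139.7] [-5.37 -0.58  3.9 ] 22.453028336058683
0.42 0.02 [508.9  39.3 148.6] [-4.  -3.4  9. ]
0.42 0.08 [505.5  35.9 156.2] [-7.4 -6.8 16.5]
0.42 0.13 [502.8  32.7 162.3] [-10.1 -10.   22.6]
0.3 0.13 [522.   32.7 171.1] [  9.1 -10.   31.4]
0.2 0.13 [538.7  32.7 176.6] [ 25.8 -10.   36.9]
0.1 0.13 [555.9  32.7 180.4] [ 43.  -10.   40.7]
0.073 0.13 [560.6  32.7 181.1] [ 47.7 -10.   41.5]
0.05 0.13 [564.6  32.7 181.6] [ 51.7 -10.   42. ]
0.03 0.13 [568.1  32.7 182. ] [ 55.2 -10.   42.4]
0.09 0 [559.2  40.3 163. ] [46.4 -2.3 23.4]
```

>>> {"name": "step_arm", "arguments": {
  "steps": [
    [-0.09,-0.04,0.03,0],
    [-0.09,-0.04,0.04,0],
    [-0.09,-0.04,0.04,0],
    [-0.09,-0.04,0.04,0],
    [-0.09,-0.04,0.05,0],
    [0,0,0,0],
    [0,0,0,0]
  ]
}}

```text
t: 5.58
eef_pos: [503.6, 32.6, 162.1]
tcp_rot: [1.88, 1.571, 0.309]
ft_force: [-0.4, -1.5, -3.8]
opening: 0.235
```

```bash
python3 - <<'E'
from h import *
s=state(); print(s['t'],s['eef_pos'].round(1),s['ft_force'].round(2),s['opening']*95)
im=read_camera('side');print(red(im));cv2.imwrite('pics/s3.png',cv2.resize(np.ascontiguousarray(im[170:310,260:420,::-1]),None,fx=4,fy=4))
print(proj('side',knob(.42,.13)))
E
```

```text
5.575 [503.6  32.6 162.1] [-0.4  -1.54 -3.83] 22.298240858674404
[(array([331, 228,   7,   7,  42], dtype=int32), array([333.88095238, 230.88095238]))]
[334.57264203 230.02974239]
```

```bash
sleep 1
```

```text
(no output)
```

View pics/s3.png

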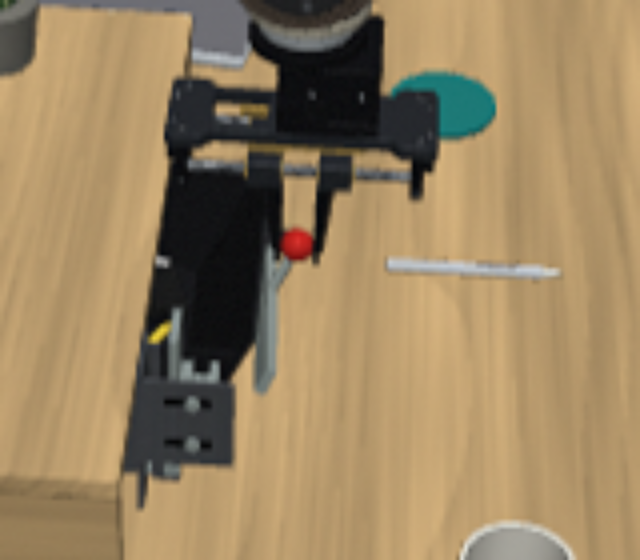

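The bar is up off its rest, and the knob at (334,231) matches the model for 0.13 rad. Now I swing the bin in.

>>> {"name": "step_arm", "arguments": {
  "steps": [
    [-0.05,0.09,0,0],
    [-0.05,0.1,0,0],
    [-0.04,0.1,0,0],
    [-0.04,0.1,0,0],
    [-0.04,0.11,0,0],
    [-0.03,0.11,0,0],
    [-0.04,0.11,0,0],
    [-0.02,0.11,0,0],
    [-0.03,0.11,0,0],
    [-0.02,0.11,0,0],
    [0,0,0,0],
    [0,0,0,0]
  ]
}}

```text
t: 7.12
eef_pos: [556.3, 34.0, 180.6]
tcp_rot: [2.949, 1.569, 1.378]
ft_force: [-5.5, 7.4, 0.8]
opening: 0.238
```

```bash
python3 - <<'E'
from h import *
s=state(); print(s['t'],s['eef_pos'].round(1),s['ft_force'].round(2),s['moment'].round(2),s['opening']*95)
im=read_camera('side');print(red(im));cv2.imwrite('pics/s4.png',cv2.resize(np.ascontiguousarray(im[170:310,260:420,::-1]),None,fx=4,fy=4))
print(proj('side',knob(.1,.13)))
E
```

```text
7.125 [556.3  34.  180.6] [-5.54  7.36  0.76] [ 1.49  1.23 -0.07] 22.592443775483087
[(array([312, 222,   7,   8,  45], dtype=int32), array([315.06666667, 225.66666667]))]
[315.70851547 223.80983587]
```

```bash
sleep 1
```

```text
(no output)
```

View pics/s4.png

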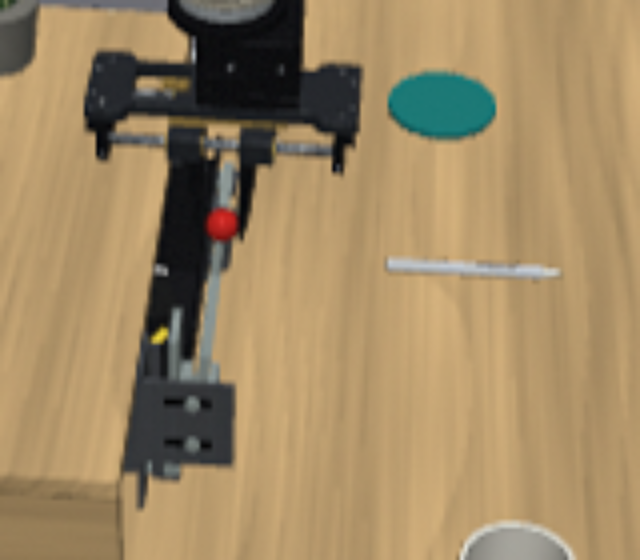

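>>> {"name": "step_arm", "arguments": {
  "steps": [
    [0,0,-0.02,0],
    [0,0,-0.02,0],
    [0,0,0,0],
    [0,0,0,0]
  ]
}}

```text
t: 7.68
eef_pos: [556.1, 34.5, 180.1]
tcp_rot: [-0.289, 1.571, -1.86]
ft_force: [-3.9, -2.1, -5.3]
opening: 0.234
```

```bash
python3 - <<'E'
from h import *
s=state(); print(s['t'],s['eef_pos'].round(1),s['ft_force'].round(2),s['moment'].round(2),s['opening']*95)
im=read_camera('side');print(red(im));im=read_camera('top');print(red(im));cv2.imwrite('pics/t4.png',cv2.resize(np.ascontiguousarray(im[195:275,255:395,::-1]),None,fx=5,fy=5))
E
```

```text
7.675 [556.1  34.5 180.1] [-3.9  -2.15 -5.35] [-0.49  1.05 -0.07] 22.219069734480712
[(array([312, 222,   7,   8,  45], dtype=int32), array([315.06666667, 225.86666667]))]
[]
```

```bash
sleep 1
```

```text
(no output)
```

View pics/t4.png

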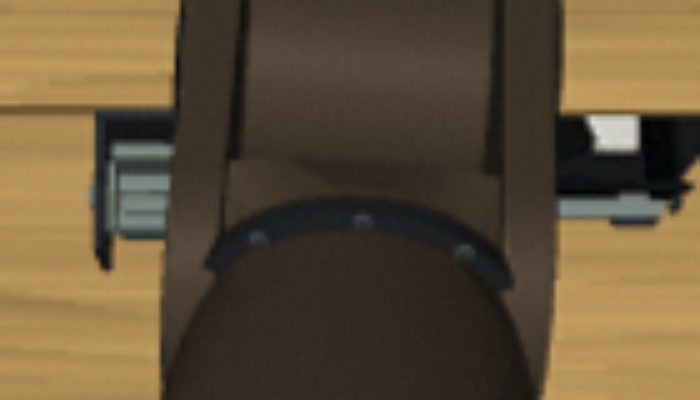

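>>> {"name": "step_arm", "arguments": {
  "steps": [
    [-0.01,0.06,0,0],
    [0,0.06,-0.01,0],
    [-0.01,0.06,0,0],
    [0,0.04,0,0],
    [0,0,0,0]
  ]
}}

```text
t: 8.4
eef_pos: [566.6, 35.2, 180.9]
tcp_rot: [-1.641, 1.569, 3.071]
ft_force: [-6.1, -2.2, -3.7]
opening: 0.237
```

```bash
python3 - <<'E'
from h import *
s=state(); print(s['t'],s['eef_pos'].round(1),s['ft_force'].round(2),s['moment'].round(2),s['opening']*95)
E
```

```text
8.4 [566.6  35.2 180.9] [-6.15 -2.18 -3.67] [-0.42  1.54  0.04] 22.561507172563303
```

>>> {"name": "step_arm", "arguments": {
  "steps": [
    [0,0.02,0,0],
    [0,0.02,0,0],
    [0,0.02,0,0],
    [0,0,0,0]
  ]
}}

```text
t: 8.9
eef_pos: [569.6, 35.3, 181.0]
tcp_rot: [-1.763, 1.569, 2.949]
ft_force: [-6.6, -1.6, -3.3]
opening: 0.24
```

>>> {"name": "step_arm", "arguments": {
  "steps": [
    [0,0.02,0,0],
    [0,0,0,0]
  ]
}}

```text
t: 9.15
eef_pos: [570.4, 35.4, 180.9]
tcp_rot: [-1.795, 1.569, 2.918]
ft_force: [-7.3, -1.1, -3.7]
opening: 0.236
```

>>> {"name": "step_arm", "arguments": {
  "steps": [
    [0,0.02,0,0],
    [0,0,0,0]
  ]
}}

```text
t: 9.4
eef_pos: [571.6, 35.4, 181.1]
tcp_rot: [-1.977, 1.569, 2.736]
ft_force: [-5.8, -0.5, -4.0]
opening: 0.239
```

>>> {"name": "step_arm", "arguments": {
  "steps": [
    [0,0.02,0,0],
    [0,0,0,0]
  ]
}}

```text
t: 9.65
eef_pos: [572.5, 35.5, 181.0]
tcp_rot: [-1.94, 1.569, 2.772]
ft_force: [-6.5, 0.1, -3.4]
opening: 0.234
```

>>> {"name": "step_arm", "arguments": {
  "steps": [
    [0,0.02,0,0],
    [0,0,0,0]
  ]
}}

```text
t: 9.9
eef_pos: [573.5, 35.5, 181.1]
tcp_rot: [-1.999, 1.569, 2.714]
ft_force: [-7.1, 0.7, -2.4]
opening: 0.233
```

>>> {"name": "step_arm", "arguments": {
  "steps": [
    [0,0.02,0,0],
    [0,0,0,0]
  ]
}}

```text
t: 10.15
eef_pos: [573.7, 35.5, 181.1]
tcp_rot: [-1.748, 1.567, 2.964]
ft_force: [-11.5, -0.6, 0.1]
opening: 0.234
```

The back stop is felt at TCP x ≈ 573.4, and vision predicted 573. I back out about 13 mm, so the bar sits over the notch.

>>> {"name": "step_arm", "arguments": {
  "steps": [
    [0,-0.07,0,0],
    [0.01,-0.07,0,0],
    [0,-0.07,0.01,0],
    [0.01,-0.07,0,0],
    [0,0,0,0],
    [0,0,0,0]
  ]
}}

```text
t: 10.9
eef_pos: [560.9, 35.2, 180.3]
tcp_rot: [2.816, 1.57, 1.246]
ft_force: [-2.2, 6.2, -0.3]
opening: 0.233
```

```bash
python3 - <<'E'
from h import *
s=state(); print(s['t'],s['eef_pos'].round(1),s['ft_force'].round(2),s['opening']*95)
im=read_camera('side');print(red(im));cv2.imwrite('pics/s5.png',cv2.resize(np.ascontiguousarray(im[220:310,280:360,::-1]),None,fx=6.6,fy=6.6))
im=read_camera('top');cv2.imwrite('pics/t5.png',cv2.resize(np.ascontiguousarray(im[205:255,265:305,::-1]),None,fx=12,fy=12,interpolation=cv2.INTER_NEAREST))
k=knob(.073,.13)
for a in(.13,.1,.06,.03,0,-.02):
    h=108+227*np.sin(a); b=(XO-12-563.6)/h; print(a,(knob(b,a)-k).round(1))
E
```

```text
10.9 [560.9  35.2 180.3] [-2.19  6.16 -0.28] 22.13160596364579
[(array([310, 223,   8,   8,  44], dtype=int32), array([313.18181818, 226.29545455]))]
0.13 [0.2 0.  0. ]
0.1 [-0.2  2.  -4.1]
0.06 [-0.7  4.4 -9.6]
0.03 [ -1.1   6.1 -13.8]
0 [ -1.6   7.7 -18.1]
-0.02 [ -2.    8.6 -21. ]
```

```bash
sleep 1
```

```text
(no output)
```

View pics/s5.png

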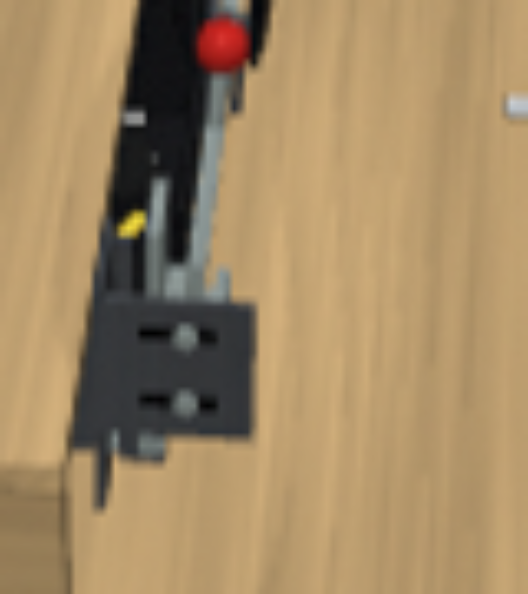

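View pics/t5.png

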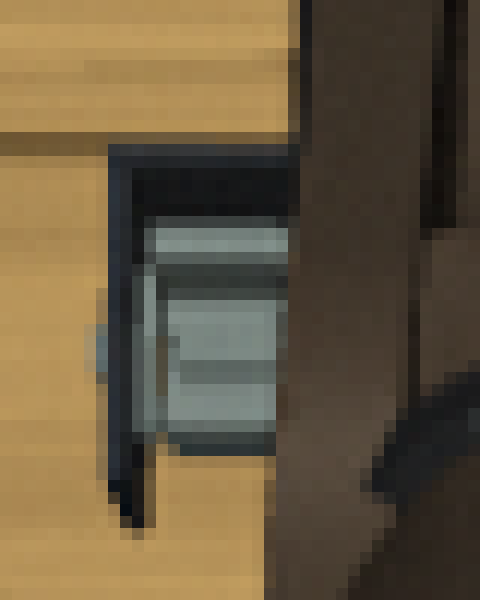

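>>> {"name": "step_arm", "arguments": {
  "steps": [
    [0,0,-0.02,0],
    [0.04,0,-0.02,0],
    [0.05,-0.01,-0.02,0],
    [0.05,0,-0.02,0],
    [0.04,0,-0.02,0],
    [0,0,0,0]
  ]
}}

```text
t: 11.75
eef_pos: [560.5, 39.4, 170.9]
tcp_rot: [-0.482, 1.57, -2.053]
ft_force: [-1.7, -4.4, -4.4]
opening: 0.233
```

```bash
python3 - <<'E'
from h import *
s=state(); print(s['t'],s['eef_pos'].round(1),s['ft_force'].round(2),s['opening']*95)
E
```

```text
11.75 [560.5  39.4 170.9] [-1.74 -4.44 -4.37] 22.175740483891623
```

>>> {"name": "step_arm", "arguments": {
  "steps": [
    [0.04,0,-0.01,0],
    [0.04,-0.01,-0.01,0],
    [0,0,0,0]
  ]
}}

```text
t: 12.12
eef_pos: [560.6, 40.1, 169.1]
tcp_rot: [1.174, 1.568, -0.396]
ft_force: [-5.4, -6.9, 15.8]
opening: 0.234
```

```bash
python3 - <<'E'
from h import *
s=state(); print(s['t'],s['eef_pos'].round(1),s['ft_force'].round(2),s['opening']*95)
E
```

```text
12.125 [560.6  40.1 169.1] [-5.35 -6.93 15.76] 22.219919963334043
```

Upward force of 16 N: the bar has landed on the tongue or the ledge. I raise it and look.

>>> {"name": "step_arm", "arguments": {
  "steps": [
    [-0.05,0,0.02,0],
    [-0.03,0,0,0],
    [0,0,0,0]
  ]
}}

```text
t: 12.5
eef_pos: [559.7, 39.5, 170.9]
tcp_rot: [-1.219, 1.57, -2.789]
ft_force: [-3.4, -5.6, -3.9]
opening: 0.234
```

```bash
python3 - <<'E'
from h import *
s=state(); print(s['t'],s['eef_pos'].round(1),s['ft_force'].round(2),s['opening']*95)
im=read_camera('side');print(red(im));cv2.imwrite('pics/s6.png',cv2.resize(np.ascontiguousarray(im[250:295,285:335,::-1]),None,fx=13,fy=13,interpolation=cv2.INTER_CUBIC))
im=read_camera('top');cv2.imwrite('pics/t6.png',cv2.resize(np.ascontiguousarray(im[205:255,265:305,::-1]),None,fx=12,fy=12,interpolation=cv2.INTER_NEAREST))
for n,p in (('tongue front',(551.6,118,124)),('tongue back',(557.6,118,124)),('ledge f',(569.6,118,124)),('ledge b',(577.6,118,124))):
    print(n,(proj('side',np.array(p)-[0,8,0])-[285,250])*13,)
for x in (559.6,567.6):
  for z in (126,146): print('bar',x,z,[((proj('side',(x,y,z))-[285,250])*13).round() for y in(90,108)], 'top',((proj('top',(x,135,z))-[265,205])*12).round())
E
```

```text
12.5 [559.7  39.5 170.9] [-3.4  -5.56 -3.85] 22.253520509771462
[(array([310, 226,   8,   8,  48], dtype=int32), array([313.60416667, 229.8125    ]))]
tongue front [387.05809495 122.97735648]
tongue back [358.73796588 121.19781061]
ledge f [302.12750806 117.64181445]
ledge b [264.40880465 115.27341222]
bar 559.6 126 [array([357.,  51.]), array([350., 107.])] top [201. 380.]
bar 559.6 146 [array([358., -20.]), array([351.,  36.])] top [195. 363.]
bar 567.6 126 [array([320.,  49.]), array([312., 105.])] top [202. 339.]
bar 567.6 146 [array([321., -22.]), array([313.,  34.])] top [196. 322.]
```

```bash
sleep 1
```

```text
(no output)
```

View pics/s6.png

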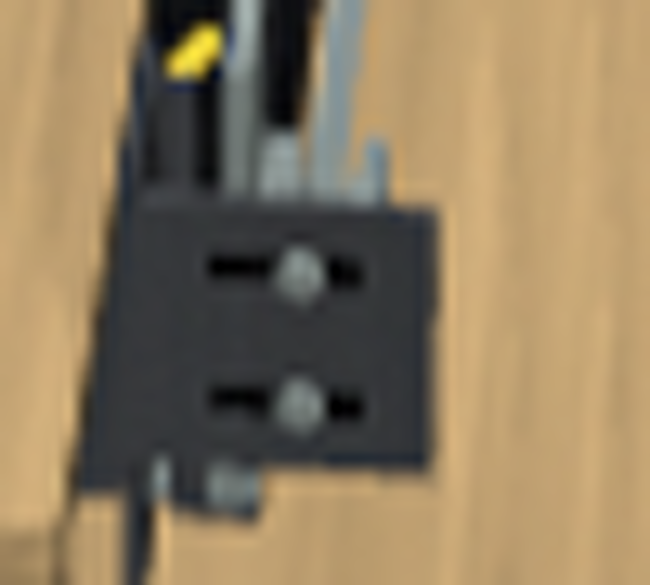

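View pics/t6.png

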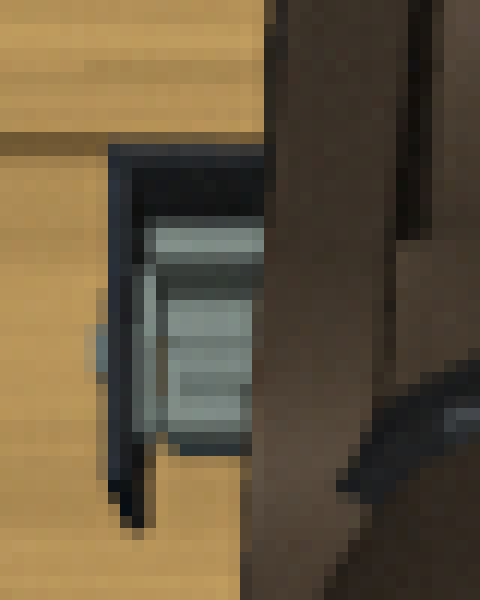

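```bash
python3 - <<'E'
from h import *
def atx(uv,x):
    e,d=ray('side',uv); return e+d*(x-e[0])/d[0]
def aty(uv,y):
    e,d=ray('side',uv); return e+d*(y-e[1])/d[1]
for nm,uv,y in (('open',(330.1,238.8),42.8),('lift',(333.9,230.9),32.6),('in',(315.07,225.7),34),('out',(313.2,226.3),35.2),('now',(313.6,229.8),39.5)): print(nm,aty(uv,y).round(1))
for a in(.13,.1,.06,.03,0):
    h=108+227*np.sin(a); b=(XO-12-563.6)/h; print(a,knob(b,a).round(1),proj('side',knob(b,a)).round(1))
E
```

```text
open [514.1  42.8 145. ]
lift [504.7  32.6 166.1]
in [557.6  34.  181.7]
out [562.7  35.2 180.2]
now [561.2  39.5 171.2]
0.13 [560.9  32.8 188.4] [314.  223.5]
0.1 [560.5  34.8 184.3] [314.  225.1]
0.06 [560.   37.2 178.8] [314.1 227.2]
0.03 [559.6  38.9 174.5] [314.2 228.8]
0 [559.1  40.5 170.2] [314.3 230.3]
```

>>> {"name": "step_arm", "arguments": {
  "steps": [
    [0,-0.02,0,0],
    [0,0,0,0]
  ]
}}

```text
t: 12.85
eef_pos: [558.8, 39.4, 170.7]
tcp_rot: [-1.141, 1.57, -2.711]
ft_force: [-2.4, -4.7, -4.6]
opening: 0.234
```

>>> {"name": "step_arm", "arguments": {
  "steps": [
    [0,-0.02,0,0],
    [0,0,0,0]
  ]
}}

```text
t: 13.1
eef_pos: [557.9, 39.4, 170.8]
tcp_rot: [-0.778, 1.57, -2.348]
ft_force: [-1.8, -5.2, -5.1]
opening: 0.236
```

>>> {"name": "step_arm", "arguments": {
  "steps": [
    [0,-0.02,0,0],
    [0,0,0,0]
  ]
}}

```text
t: 13.35
eef_pos: [557.1, 39.3, 170.8]
tcp_rot: [-0.21, 1.57, -1.78]
ft_force: [-1.6, -5.1, -4.8]
opening: 0.231
```

>>> {"name": "step_arm", "arguments": {
  "steps": [
    [0,-0.02,0,0],
    [0,0,0,0]
  ]
}}

```text
t: 13.6
eef_pos: [556.3, 39.3, 170.9]
tcp_rot: [0.451, 1.57, -1.119]
ft_force: [-0.9, -6.6, -4.9]
opening: 0.233
```

>>> {"name": "step_arm", "arguments": {
  "steps": [
    [0,-0.02,0,0],
    [0,0,0,0]
  ]
}}

```text
t: 13.85
eef_pos: [555.8, 39.5, 171.0]
tcp_rot: [1.537, 1.569, -0.034]
ft_force: [1.4, -5.6, -6.7]
opening: 0.235
```

>>> {"name": "step_arm", "arguments": {
  "steps": [
    [0,-0.02,0,0],
    [0,0,0,0]
  ]
}}

```text
t: 14.1
eef_pos: [555.5, 39.5, 171.1]
tcp_rot: [1.558, 1.567, -0.013]
ft_force: [5.6, -4.1, -8.1]
opening: 0.236
```

```bash
python3 - <<'E'
from h import *
s=state(); print(s['t'],s['eef_pos'].round(1),s['ft_force'].round(2),s['opening']*95)
im=read_camera('side');print(red(im));cv2.imwrite('pics/s7.png',cv2.resize(np.ascontiguousarray(im[250:295,285:335,::-1]),None,fx=13,fy=13,interpolation=cv2.INTER_CUBIC))
E
```

```text
14.1 [555.5  39.5 171.1] [ 5.63 -4.07 -8.08] 22.461836379236566
[(array([312, 227,   7,   7,  43], dtype=int32), array([315.13953488, 229.90697674]))]
```

```bash
sleep 1
```

```text
(no output)
```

View pics/s7.png

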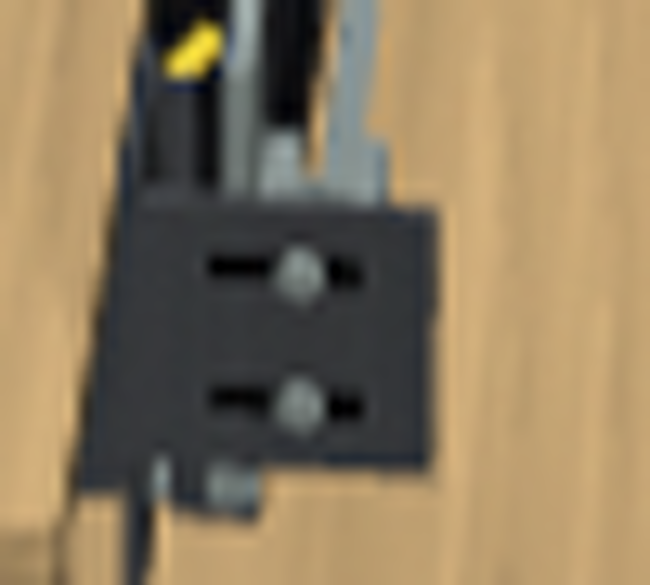

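Pulling outward, the bar is held by the tongue, with +5.6 N at the knob and the bar touching the tongue at crop (355,150). So the bar is inside the notch. I centre it and lower it.

>>> {"name": "step_arm", "arguments": {
  "steps": [
    [0,0.04,0,0],
    [0,0.02,0,0],
    [0,0,0,0]
  ]
}}

```text
t: 14.52
eef_pos: [556.7, 39.7, 170.9]
tcp_rot: [-1.638, 1.57, 3.074]
ft_force: [-2.1, -6.0, -4.7]
opening: 0.236
```

>>> {"name": "step_arm", "arguments": {
  "steps": [
    [0.02,0,0,0],
    [0,0,0,0]
  ]
}}

```text
t: 14.78
eef_pos: [556.8, 39.9, 170.0]
tcp_rot: [-2.266, 1.57, 2.447]
ft_force: [-2.8, -2.3, -3.3]
opening: 0.234
```

>>> {"name": "step_arm", "arguments": {
  "steps": [
    [0.02,0,-0.01,0],
    [0,0,0,0]
  ]
}}

```text
t: 15.02
eef_pos: [557.0, 40.2, 169.4]
tcp_rot: [0.736, 1.571, -0.835]
ft_force: [-3.6, -3.1, 0.1]
opening: 0.235
```

>>> {"name": "step_arm", "arguments": {
  "steps": [
    [0.02,0.01,0,0],
    [0,0,0,0]
  ]
}}

```text
t: 15.28
eef_pos: [557.5, 40.2, 169.2]
tcp_rot: [1.563, 1.57, -0.008]
ft_force: [-6.1, -2.5, 9.5]
opening: 0.237
```

```bash
python3 - <<'E'
from h import *
s=state(); print(s['t'],s['eef_pos'].round(1),s['ft_force'].round(2),s['opening']*95)
im=read_camera('side');r=red(im);print(r);cv2.imwrite('pics/s8.png',cv2.resize(np.ascontiguousarray(im[210:295,270:340,::-1]),None,fx=7,fy=7,interpolation=cv2.INTER_CUBIC))
for a in(.13,.1,.06,.03,0):
    h=108+227*np.sin(a); b=(XO-12-561.6)/h; print(a,proj('side',knob(b,a)-[0,0,1.9]).round(1))
E
```

```text
15.275 [557.5  40.2 169.2] [-6.07 -2.55  9.52] 22.477178859138288
[(array([311, 227,   8,   8,  47], dtype=int32), array([314.40425532, 230.46808511]))]
0.13 [314.9 224.2]
0.1 [314.9 225.8]
0.06 [315.1 227.9]
0.03 [315.2 229.5]
0 [315.3 231.1]
```

```bash
sleep 1
```

```text
(no output)
```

View pics/s8.png

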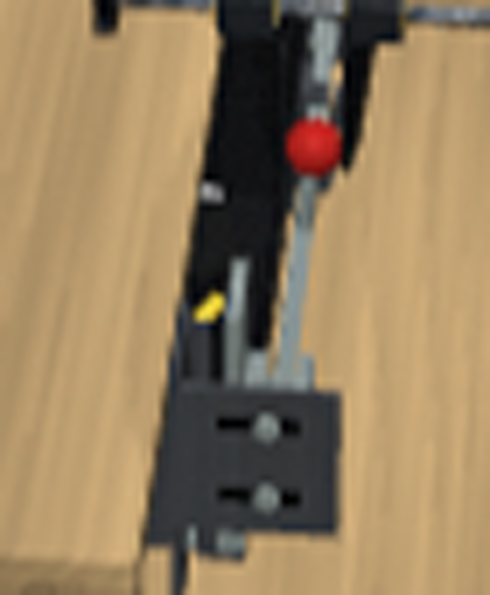

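The knob row of 230.5 gives a bar angle of about 0.01 rad, so the bar is on the notch floor. Releasing.

>>> {"name": "step_arm", "arguments": {
  "steps": [
    [0,0,0,0],
    [0,0,0,0],
    [0,0,0,0],
    [0,0,0,0],
    [0,0,0,0]
  ],
  "jaw": 0.55
}}

```text
t: 15.95
eef_pos: [557.6, 40.2, 168.1]
tcp_rot: [2.449, 1.571, 0.878]
ft_force: [-1.1, -0.3, 0.1]
opening: 0.451
```

>>> {"name": "step_arm", "arguments": {
  "steps": [
    [-0.1,0,0,0],
    [-0.2,0,0,0],
    [-0.4,0,0,0],
    [-0.6,0,0,0],
    [-0.6,0,0,0],
    [-0.3,-0.3,0,0],
    [0,-0.6,0,0],
    [0,-0.6,0,0],
    [0,-0.6,0,0],
    [0,-0.4,0,0],
    [0,0,0,0],
    [0,0,0,0]
  ]
}}

```text
t: 17.45
eef_pos: [432.8, 40.1, 278.2]
tcp_rot: [1.737, 1.57, 0.166]
ft_force: [-0.4, 1.2, -0.0]
opening: 0.45
```

```bash
python3 - <<'E'
from h import *
s=state(); print(s['t'],s['eef_pos'].round(1),s['ft_force'].round(2),s['opening']*95)
im=read_camera('side');r=red(im);print(r);cv2.imwrite('pics/s9.png',cv2.resize(np.ascontiguousarray(im[210:295,270:340,::-1]),None,fx=7,fy=7,interpolation=cv2.INTER_CUBIC))
it=read_camera('top');cv2.imwrite('pics/t9.png',np.ascontiguousarray(it[:,:,::-1]));rt=red(it);print(rt)
if rt: print(tri(r[0][1],rt[0][1]))
for b,a in((.09,0),(.11,0),(.1,.03),(.1,.06)): print(b,a,knob(b,a).round(1),proj('side',knob(b,a)-[0,0,1.9]).round(1))
E
```

```text
17.45 [432.8  40.1 278.2] [-0.39  1.19 -0.04] 42.73080264434619
[(array([312, 227,   7,   7,  43], dtype=int32), array([314.97674419, 230.13953488]))]
[]
0.09 0 [559.3  40.5 170.3] [314.2 230.9]
0.11 0 [556.2  40.5 169.7] [315.3 231.1]
0.1 0.03 [557.4  38.9 174.2] [315.  229.5]
0.1 0.06 [557.   37.2 178.3] [315.2 227.9]
```

```bash
sleep 1
```

```text
(no output)
```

View pics/s9.png

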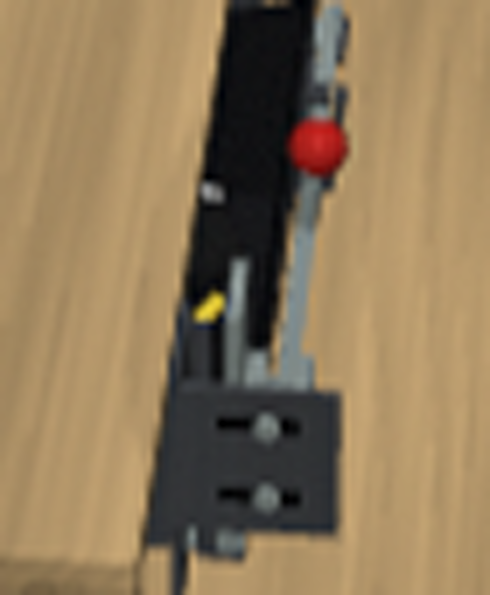

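View pics/t9.png

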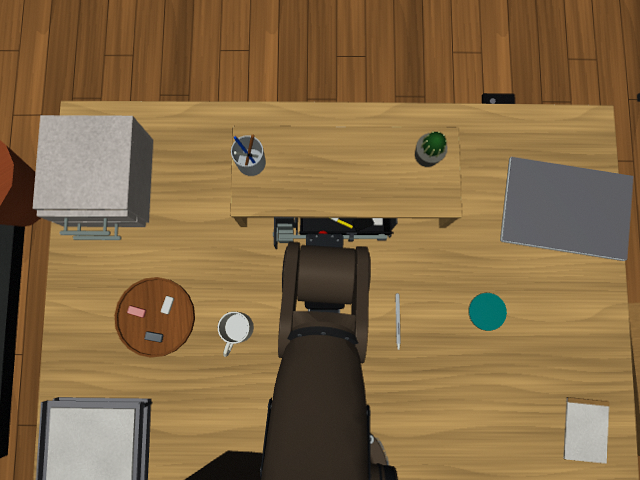

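The bin holds and everything else is in place. The bar angle reads about 0.015 ± 0.01, so I move aside for a clear two-camera check.

>>> {"name": "step_arm", "arguments": {
  "steps": [
    [0,0,0.5,0],
    [0,0,0.9,0],
    [0,0,0.9,0],
    [0,0,0.9,0],
    [0,0,0.5,0],
    [0,0,0,0],
    [0,0,0,0]
  ],
  "jaw": 1.0
}}

```text
t: 18.42
eef_pos: [432.6, -144.4, 277.9]
tcp_rot: [-2.4, 1.57, 2.312]
ft_force: [-0.4, 0.5, 0.9]
opening: 0.007
```

```bash
python3 - <<'E'
from h import *
im=read_camera('side');r=red(im)
it=read_camera('top');rt=red(it);print(r,rt)
if rt: print(tri(r[0][1],rt[0][1]))
cv2.imwrite('pics/t10.png',cv2.resize(np.ascontiguousarray(it[205:265,265:405,::-1]),None,fx=5.6,fy=5.6,interpolation=cv2.INTER_CUBIC))
cv2.imwrite('pics/s10.png',cv2.resize(np.ascontiguousarray(im[190:290,280:350,::-1]),None,fx=6,fy=6,interpolation=cv2.INTER_CUBIC))
E
```

```text
[(array([312, 227,   7,   8,  42], dtype=int32), array([315.        , 230.30952381]))] [(array([318, 231,   9,  10,  73], dtype=int32), array([322.12328767, 235.31506849]))]
(array([556.6163652 ,  40.56197364, 170.45156562]), np.float64(1.1070902021221807))
```

```bash
sleep 1
```

```text
(no output)
```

View pics/t10.png

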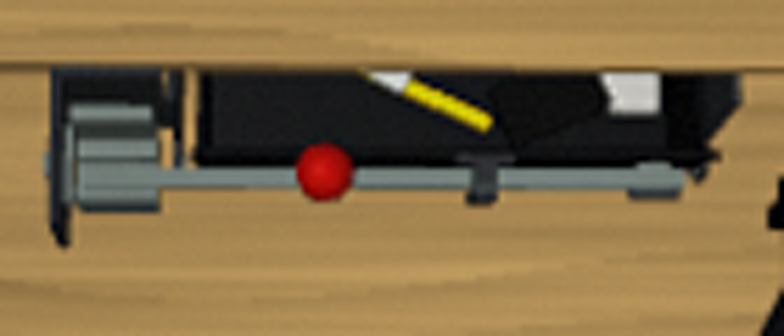

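View pics/s10.png

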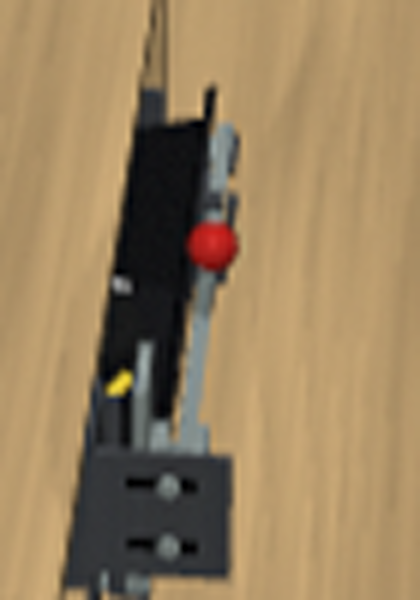

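```bash
python3 - <<'E'
from cell import *
print(job_done()); s=state(); print(s['t'],s['ft_force'])
E
```

```text
the job is handed in; nothing more can be done
None
the job is handed in; nothing more can be done
```

The bin is shut and held by its latch bar alone, and I handed the job in at about 18.5 s. The hand-in reported no verdict.

**What I did:**
- I pinched the red knob, lifted the bar to about 0.12 rad while the bin was still open, and swung the bin in.
- I touched the back stop lightly. Contact came at TCP x of about 573.4 mm, against about 573 mm predicted from the pictures, which puts the keeper about 4 mm toward the robot from mid-slot.
- I backed out 13 mm and lowered the bar into the notch. A light outward pull confirmed it was caught behind the tongue. I then pressed it down with about 10 N, let go and moved the arm clear.

**Last checks:**
- **Bin:** it stayed shut after release. The knob was at about (556.6, 40.6, 170.5) mm, which puts the bin at about 0.1 rad.
- **Bar:** it reads about 0.005 to 0.015 rad, which is the notch floor. Single-view readings varied from 0.01 to 0.02 because the knob's rows are only good to about 0.01 rad. I did not do a final press-down after release.
- **Other objects:** in the top view everything on the desk and riser looked where it started.

**What disagreed:**
- On the way in, sideways constraint forces of 6 to 7 N showed up, and I corrected for them. The knob also slipped a few millimetres in the fingers, so the bar was lifted a little less than commanded.
- The first touch on the notch floor gave 16 N at the wrist, about 12 N by estimate at the keeper. That is within the 25 N limit, but it was more than I intended.

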